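# Put the mixed-up sample containers back on their own stands

### The job

The four sample containers have been put back on one another's stands. Swap them round so that each stands upright in the middle of the stand whose ring has the colour of its lid or top (red jar, yellow jar, blue-capped vial, black-topped dropper bottle), with the empty plain grey stand to park one on the way. Set them down without dropping or tipping them, and leave the glass beaker where it is.

Things in the scene. Friction and masses are not known exactly. Their poses are not given: they have to be found in the camera images.
- red_jar: Red-lidded sample jar: white body at most 48 mm across and narrower at the foot, red screw lid 54 mm across, 14 mm high (from 55 to 69 mm); 69 mm high in all, about 70 g. Best gripped from above round the lid, at 55 to 65 mm above its underside. Origin: centre of the underside, z up; round, so its yaw does not matter.
- yellow_jar: Yellow-lidded sample jar: white body at most 48 mm across and narrower at the foot, yellow screw lid 54 mm across, 14 mm high (from 55 to 69 mm); 69 mm high in all, about 70 g. Best gripped from above round the lid, at 55 to 65 mm above its underside. Origin: centre of the underside, z up; round, so its yaw does not matter.
- blue_vial: Small white vial with a blue cap, 27 mm across, 62 mm high, about 30 g. It is firm to grip from its underside up to 50 mm; grip it at about 35 mm. Origin: centre of the underside, z up; round, so its yaw does not matter.
- dropper: Amber-brown dropper bottle with a black dropper top, 33 mm across, 105 mm high, about 50 g. Only the lower 66 mm (the brown body) is firm to grip; grip it at about 50 mm above its underside. Origin: centre of the underside, z up; round, so its yaw does not matter.
- red_stand: Round flat metal stand with a red ring round its grey middle, 84 mm across, 10 mm high, fixed to the bench. Origin: centre of the underside on the bench; its flat top is 10 mm above that. The place of the red-lidded jar; at the start another container stands on it.
- yellow_stand: Round flat metal stand with a yellow ring round its grey middle, 84 mm across, 10 mm high, fixed to the bench. Origin: centre of the underside on the bench; its flat top is 10 mm above that. The place of the yellow-lidded jar; at the start another container stands on it.
- blue_stand: Round flat metal stand with a blue ring round its grey middle, 84 mm across, 10 mm high, fixed to the bench. Origin: centre of the underside on the bench; its flat top is 10 mm above that. The place of the blue-capped vial; at the start another container stands on it.
- black_stand: Round flat metal stand with a black ring round its grey middle, 84 mm across, 10 mm high, fixed to the bench. Origin: centre of the underside on the bench; its flat top is 10 mm above that. The place of the dropper bottle with the black top; at the start another container stands on it.
- spare_stand: Round flat metal stand like the others but plain grey, without a coloured ring: 84 mm across, 10 mm high, fixed, empty at the start. Origin: centre of the underside; top 10 mm above that. For parking one container on the way. (To the right of the back stands, 0.17 m or more away, rises a 0.2 m high drawer cabinet.)
- beaker: Empty clear glass beaker, 55 mm across, 71 mm high, loose on the bench among the stands; to be left alone. Origin: centre of the underside, z up. (Also lying among the stands, loose and low: a yellow note pad 68 mm square and 22 mm high, a white label roll 69 mm across and 35 mm high, a beige tape roll 58 mm across and 19 mm high. Neighbouring things stand at least 95 mm apart, centre to centre.)

How it is judged:
By the outcome, as a careful person would: the job done as asked, in the order asked, and still so for the second after the job is handed in, with the robot touching nothing.
It also fails if it takes over 136 s, if anything falls off the work surface, if the arm or the gripper's body presses on something with over 40 N, if the wrist force passes 120 N, or if a joint passes its speed limit or range.

### The arm

A 6-joint arm with a two-finger parallel gripper is mounted at the origin on a cart in front of the work surface, level with it; the furniture and walls round the work are solid. World frame = base frame: x ahead of the robot, y to its left, z up, the work surface at z = 0. Lengths are in m, angles in rad, forces in N, time in s.
With the tool pointing down it reaches from about 0.35 to 0.775 m from the base axis. Payload 7.3 kg.
Tool frame: the origin (TCP) lies between the finger pads; the fingertips stand 17 mm ahead of it and the grasp point (between the pads) lies 2 mm behind it; z points along the fingers, y is the direction in which the jaws open and shut (so a half turn about z gives the same grasp; the last joint's range is limited). The gripper opens to 92 mm and grips with 3 to 60 N. Pads are 19 mm wide; open, the fingers measure 130 mm over their backs; the gripper's body (75 mm by 190 mm) begins 47 mm behind the grasp point.
Start: joints at [-1.469, 0.342, 1.524, -0, 1.275, -0.146], TCP at [0.129, -0.509, 0.244] pointing down, gripper open.
Joint ranges: [-2.53, 2.53], [-0.77, 2.02], [0.04, 2.7], [-1, 4.14], [0.28, 2.66], [-3.11, 3.11]. Speed limits (rad/s): [2.57, 2.57, 3.14, 3.14, 3.14, 3.14].

### API

Orientations are given as [roll, pitch, yaw] about the fixed x, y, z axes, in that order (R = Rz(yaw) Ry(pitch) Rx(roll)).
In Python, from cell import sensors, vision, hand_in gives the robot as it stands.
- The arm moves only by the tool step_arm, never from a script. Its argument "series" is a list of rows, each a list of 5 numbers: the opening, from 0 (shut) to 1 (fully open), then the shift along the world's x, y, z each as a share of 25 mm, from -1 to 1, then the turn about the world's z as a share of 0.08 rad, from -1 to 1. A call has 1 to 12 rows; each row shifts and turns the commanded pose from where the row before left it; what a row does not reach is not made up. A row lasts 1/10 s, in which the tool goes at most 50 mm and 8.59 degrees, less where a joint would pass 70% of its speed; a pose out of reach is approached as far as the arm can. A call with a number of a shift or a turn outside -1 to 1 is refused whole. A call with a gripper value outside its range is refused whole. The fingers move at their own pace and stop on an object; "squeeze" is the grip in N (left out, the last holds). Time passes only in rows, so rows that do not move let the fingers close. It gives the time, the measured TCP pose, the force and the opening at its end, in the units of the state.
- sensors.observe(): the state, without advancing time (a new reading comes with each control period).
- vision.read_camera(name): name is "side" or "top" or "wrist"; returns a dict with "pixels" (384x512x3 uint8, blue, green, red), "range_z" (384x512 float32, m along the optical axis (not along the pixel's ray), 0 where there is no reading), "camera_matrix" (3x3 intrinsics, pixels), "pose" (4x4, takes a point from camera to world coordinates). Camera axes: x right, y down, z forward; pixel columns grow to the right and rows downward; lengths in m; the calibration is good to about 2 mm. A picture is of the moment at which its call begins.
- hand_in(): hands the job in, once; it reports no verdict.
The state is a dict: "time": time; "qpos": joint angles; "qvel": joint speeds; "joint_efforts": joint torques, N m; "tool_pos": TCP position; "tool_rot": TCP orientation; "contact_force": force on the tool from outside, world axes, zero at the start; "torque": the same for the moment, N m; "opening": finger opening in m.
Only numpy, scipy, OpenCV 4.12 (cv2) and the standard library are available. Lean on these libraries where they do the work, as an engineer would, in place of code of your own. Each camera call takes 0.05 s, during which the arm holds its last target.

## Working session

There is one attempt and no reset: what is moved stays moved. The work goes in short steps, Python scripts to look and compute and a tool call to move; the robot and the scene stay as the last step left them, time stands still between calls to the robot, and variables do not carry over. Pictures are saved under pics/ and viewed, and the job is handed in when it is done.

Besides the shell and the picture viewer there is one more tool, called after "Emit:" as name(argument=value, ...) on one line, values as JSON. step_arm: Moves the arm, as the interface text tells. Its arguments: {"type":"object","properties":{"series":{"type":"array","items":{"type":"array","items":{"type":"number","minimum":-1,"maximum":1}}},"squeeze":{"type":"number"}},"required":["series"]}

```bash
ls; mkdir -p pics; python3 - <<'E'
from cell import sensors, vision
import cv2
s=sensors.observe()
print(s)
for n in ("top","side"):
    c=vision.read_camera(n)
    cv2.imwrite(f"pics/{n}0.png",c["pixels"]); print(n,c["camera_matrix"].round(1).tolist(),c["pose"].round(3).tolist())
E
```

```text
pics
{'time': 0.0, 'qpos': array([-1.46902437e+00,  3.42715287e-01,  1.52504061e+00, -9.80718849e-06,
        1.27536526e+00, -1.46044430e-01]), 'qvel': array([-0.00029784, -0.00129436, -0.00074428, -0.00076819,  0.00118431,
        0.00052243]), 'joint_efforts': array([-1.07586322e-03, -4.31245136e+01, -2.44219744e+01,  7.17211794e-02,
        5.57910406e-02, -1.23179148e-04]), 'tool_pos': array([ 0.1287329 , -0.50857744,  0.24304056]), 'tool_rot': array([-3.14007906e+00, -2.13157818e-04,  2.47819090e-01]), 'contact_force': array([-0.84500949,  0.01203313, -0.38437006]), 'torque': array([-0.02142153,  0.09879875,  0.00661707]), 'opening': 0.0920239070490287}
top [[354.9, 0.0, 258.2], [0.0, 354.9, 195.9], [0.0, 0.0, 1.0]] [[-0.091, -0.976, 0.2, 0.391], [-0.996, 0.09, -0.014, 0.126], [-0.004, -0.201, -0.98, 0.874], [0.0, 0.0, 0.0, 1.0]]
side [[432.7, 0.0, 258.0], [0.0, 432.7, 190.6], [0.0, 0.0, 1.0]] [[0.522, 0.572, -0.633, 1.081], [0.853, -0.342, 0.394, -0.214], [0.009, -0.746, -0.666, 0.585], [0.0, 0.0, 0.0, 1.0]]
```

View pics/top0.png

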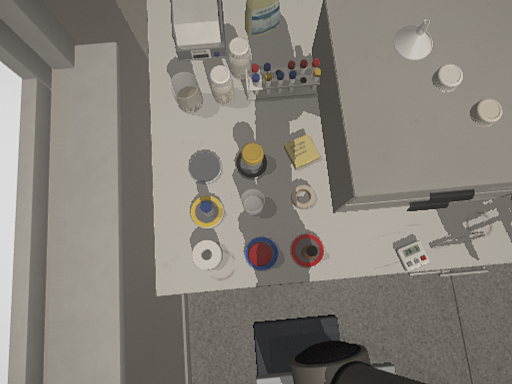

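View pics/side0.png

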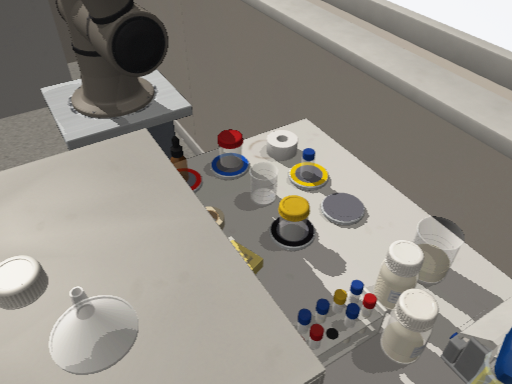

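```bash
cat > h.py <<'E'
import numpy as np, cv2
from scipy.optimize import least_squares
from cell import sensors, vision
def cloud(n):
    c=vision.read_camera(n); K=c["camera_matrix"]; z=c["range_z"].astype(float)
    v,u=np.mgrid[:384,:512]
    P=np.stack([(u-K[0,2])/K[0,0]*z,(v-K[1,2])/K[1,1]*z,z,np.ones_like(z)],-1)@c["pose"].T
    P=P[...,:3]; P[z<=0]=np.nan
    return c,P
def proj(c,p):
    q=np.linalg.inv(c["pose"])@np.append(p,1); K=c["camera_matrix"]; q=K@q[:3]; return q[:2]/q[2]
def ray(c,uv,h):
    K=c["camera_matrix"]; d=c["pose"][:3,:3]@np.linalg.solve(K,[*uv,1]); o=c["pose"][:3,3]
    return o+d*(h-o[2])/d[2]
def circ(xy,r=None,c0=None):
    c0=xy.mean(0) if c0 is None else c0
    if r: s=least_squares(lambda p:np.hypot(*(xy-p).T)-r,c0,loss="soft_l1",f_scale=.002); return s.x,r,np.sqrt(np.mean(s.fun**2))
    s=least_squares(lambda p:np.hypot(*(xy-p[:2]).T)-p[2],[*c0,.03],loss="soft_l1",f_scale=.002); return s.x[:2],s.x[2],np.sqrt(np.mean(s.fun**2))
E
python3 - <<'E'
from h import *
for n,px in (("top",dict(black=(251,162),yellow=(207,210),blue=(261,253),red=(307,250),spare=(205,166),beaker=(253,202),tape=(304,196),pad=(302,150),roll=(207,256),vialtop=(206,206),drop=(312,251))),("side",dict(black=(293,230),yellow=(309,175),blue=(230,165),spare=(343,208)))):
    c,P=cloud(n); hsv=cv2.cvtColor(c["pixels"],cv2.COLOR_BGR2HSV)
    for k,p in px.items():
        g=ray(c,p,.01); print(n,k,"ray@z=.01",g[:2].round(3),"depthpt",P[p[1],p[0]].round(3),hsv[p[1],p[0]])
    # crop enlarge
    x0,y0,x1,y1=(175,120,335,280) if n=="top" else (160,110,380,260)
    cv2.imwrite(f"pics/{n}_crop.png",cv2.resize(c["pixels"][y0:y1,x0:x1],None,fx=3.5,fy=3.5,interpolation=cv2.INTER_CUBIC))
E
```

```text
top black ray@z=.01 [0.656 0.124] depthpt [0.635 0.124 0.078] [ 21 147 177]
top yellow ray@z=.01 [0.543 0.243] depthpt [0.532 0.234 0.073] [112 121 126]
top blue ray@z=.01 [0.427 0.12 ] depthpt [0.424 0.12  0.08 ] [  2 142  97]
top red ray@z=.01 [0.424 0.009] depthpt [0.421 0.019 0.089] [ 0 13 40]
top spare ray@z=.01 [0.656 0.241] depthpt [0.656 0.241 0.01 ] [168  12 109]
top beaker ray@z=.01 [0.553 0.128] depthpt [0.554 0.128 0.002] [ 18  17 148]
top tape ray@z=.01 [0.556 0.   ] depthpt [ 0.558 -0.001  0.001] [ 17  20 113]
top pad ray@z=.01 [ 0.676 -0.009] depthpt [ 0.671 -0.006  0.024] [ 22 101 185]
top roll ray@z=.01 [0.432 0.25 ] depthpt [0.432 0.251 0.002] [ 18  25 102]
top vialtop ray@z=.01 [0.554 0.244] depthpt [0.542 0.236 0.071] [112 113 120]
top drop ray@z=.01 [ 0.42  -0.003] depthpt [0.417 0.012 0.114] [ 9 40 45]
side black ray@z=.01 [0.659 0.124] depthpt [0.681 0.106 0.04 ] [18 14 94]
side yellow ray@z=.01 [0.548 0.242] depthpt [0.555 0.236 0.018] [160   9  82]
side blue ray@z=.01 [0.434 0.117] depthpt [0.443 0.113 0.018] [15 16 93]
side spare ray@z=.01 [0.661 0.239] depthpt [0.659 0.241 0.008] [130  13 116]
```

View pics/top_crop.png

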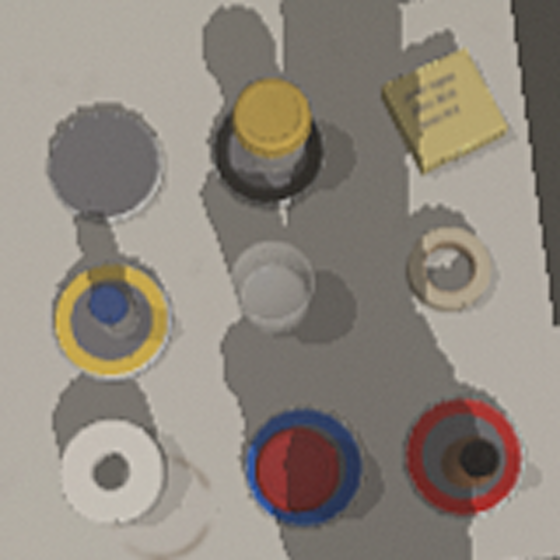

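View pics/side_crop.png

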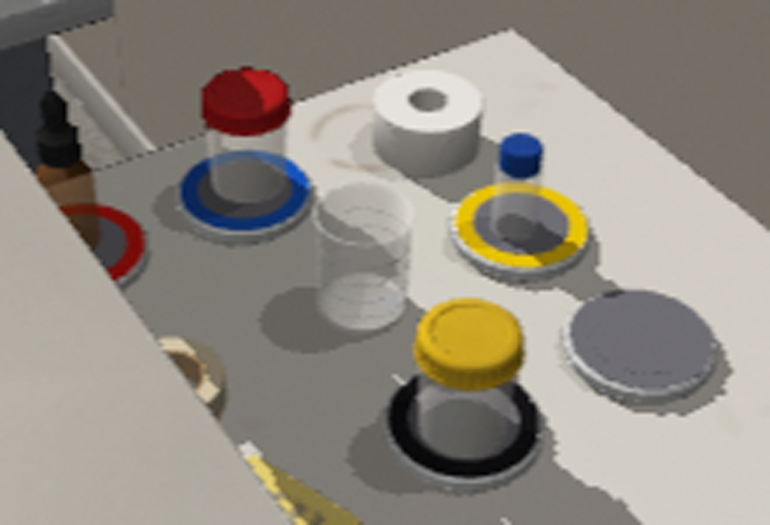

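```bash
cat > fit.py <<'E'
from h import *
def maskc(hsv,k):
    r=lambda a,b: cv2.inRange(hsv,np.array(a),np.array(b))
    return {"red":lambda:r((0,110,50),(6,255,255))|r((172,110,50),(180,255,255)),
     "yellow":lambda:r((18,110,90),(32,255,255)),"blue":lambda:r((100,90,40),(125,255,255)),
     "black":lambda:r((0,0,0),(180,255,60)),"spare":lambda:r((110,4,60),(180,40,150))}[k]()
def ellipse_at(c,P,k,ctr,zlo,zhi,h,rad,hull=True):
    hsv=cv2.cvtColor(c["pixels"],cv2.COLOR_BGR2HSV)
    m=maskc(hsv,k)>0
    m&=(np.hypot(P[...,0]-ctr[0],P[...,1]-ctr[1])<rad)&(P[...,2]>zlo)&(P[...,2]<zhi)
    v,u=np.nonzero(m)
    if len(u)<8: return None
    m8=m.astype(np.uint8)
    n,l,st,_=cv2.connectedComponentsWithStats(m8,connectivity=8)
    m8=(l==1+np.argmax(st[1:,4])).astype(np.uint8)
    cn=max(cv2.findContours(m8,cv2.RETR_EXTERNAL,cv2.CHAIN_APPROX_NONE)[0],key=len)
    if hull: cn=cv2.convexHull(cn)
    xy=np.array([ray(c,q,h)[:2] for q in cn[:,0].astype(float)])
    f=circ(xy); return f[0].round(4),round(f[1],4),round(f[2],4),len(xy)
E
python3 - <<'E'
from fit import *
ctr=dict(black=(.655,.124),yellow=(.545,.243),blue=(.43,.12),red=(.43,.01),spare=(.656,.241))
for n in ("top","side"):
    c,P=cloud(n)
    for k,p in ctr.items(): print(n,"stand",k,ellipse_at(c,P,k,p,.003,.017,.01,.055))
    for nm,k,p,h in (("redjar","red",ctr["blue"],.079),("yjar","yellow",ctr["black"],.079),("vial","blue",ctr["yellow"],.072),("dropper","black",ctr["red"],.1)):
        print(n,nm,ellipse_at(c,P,k,p,h-.012 if nm!="dropper" else .07,.125,h,.05))
    for nm,p in (("beaker",(.553,.128)),):
        m=(np.hypot(P[...,0]-p[0],P[...,1]-p[1])<.05)&(P[...,2]>.05); print(n,nm,m.sum(),np.nanmean(P[m],0).round(3) if m.sum() else 0)
    # cloud centroid of the body
    for nm,p,lo,hi in (("redjar",ctr["blue"],.077,.09),("yjar",ctr["black"],.077,.09),("vial",ctr["yellow"],.069,.08),("dropper",ctr["red"],.105,.13)):
        m=(np.hypot(P[...,0]-p[0],P[...,1]-p[1])<.05)&(P[...,2]>lo)&(P[...,2]<hi); print(n,"cloud",nm,m.sum(),np.nanmean(P[m],0).round(4) if m.sum() else 0)
E
```

```text
top stand black (array([0.6551, 0.1235]), np.float64(0.0379), np.float64(0.0004), 18)
top stand yellow (array([0.5416, 0.2445]), np.float64(0.0387), np.float64(0.0004), 24)
top stand blue (array([0.4268, 0.1191]), np.float64(0.0382), np.float64(0.0003), 24)
top stand red (array([0.4241, 0.0086]), np.float64(0.0386), np.float64(0.0003), 29)
top stand spare (array([0.6661, 0.2602]), np.float64(0.02), np.float64(0.0039), 9)
top redjar (array([0.4228, 0.1239]), np.float64(0.0257), np.float64(0.0004), 19)
top yjar (array([0.6562, 0.1189]), np.float64(0.0263), np.float64(0.0005), 18)
top vial (array([0.5408, 0.2374]), np.float64(0.0116), np.float64(0.0005), 8)
top dropper (array([0.4184, 0.0117]), np.float64(0.0109), np.float64(0.0004), 11)
top beaker 154 [0.552 0.129 0.067]
top cloud redjar 416 [0.4237 0.1235 0.0796]
top cloud yjar 352 [0.6591 0.1185 0.0797]
top cloud vial 84 [0.542  0.2374 0.0725]
top cloud dropper 35 [0.4192 0.0093 0.1134]
side stand black (array([0.6569, 0.1233]), np.float64(0.0386), np.float64(0.0003), 18)
side stand yellow (array([0.5431, 0.244 ]), np.float64(0.0391), np.float64(0.0004), 19)
side stand blue (array([0.4294, 0.1186]), np.float64(0.039), np.float64(0.0004), 18)
side stand red (array([0.4269, 0.0114]), np.float64(0.0365), np.float64(0.0021), 12)
side stand spare (array([0.6566, 0.2427]), np.float64(0.039), np.float64(0.0004), 22)
side redjar (array([0.4333, 0.1186]), np.float64(0.03), np.float64(0.002), 17)
side yjar (array([0.6666, 0.1143]), np.float64(0.0287), np.float64(0.0019), 18)
side vial (array([0.5498, 0.2304]), np.float64(0.0162), np.float64(0.0021), 12)
side dropper (array([0.4306, 0.0034]), np.float64(0.0281), np.float64(0.0085), 13)
side beaker 457 [0.547 0.129 0.061]
side cloud redjar 203 [0.4259 0.1229 0.0781]
side cloud yjar 396 [0.6617 0.1183 0.0781]
side cloud vial 73 [0.5437 0.2364 0.0706]
side cloud dropper 40 [0.4236 0.0066 0.1099]
```

Emit:
step_arm(series=[[1,0.3,0.5,0.2,0],[1,0.5,0.85,0.2,0],[1,0.5,0.85,0.2,0],[1,0.5,0.85,0.2,0],[1,0.5,0.85,0,0],[1,0.5,0.85,0,0],[1,0.5,0.85,0,0],[1,0.5,0.85,0,0],[1,0.5,0.85,0,0],[1,0.5,0.85,0,0],[1,0.5,0.85,0,0],[1,0.5,0.85,0,0]])

```text
time: 1.5
tool_pos: [0.2741, -0.2609, 0.2641]
tool_rot: [3.141, -0.0, 0.248]
contact_force: [-0.1, 0.3, 1.0]
opening: 0.0918
```

Emit:
step_arm(series=[[1,0.5,0.85,0,0],[1,0.5,0.85,0,0],[1,0.5,0.85,0,0],[1,0.5,0.85,0,0],[1,0.5,0.85,0,0],[1,0.5,0.85,0,0],[1,0.5,0.85,0,0],[1,0.5,0.85,0,0],[1,0.5,0.85,0,0],[1,0.5,0.85,0,0],[1,0.5,0.85,0,0],[1,0.5,0.85,0,0]])

```text
time: 2.7
tool_pos: [0.4235, -0.006, 0.2641]
tool_rot: [3.142, -0.0, 0.248]
contact_force: [-0.7, -0.1, -0.1]
opening: 0.0916
```

Emit:
step_arm(series=[[1,0.7,0.5,0,0],[1,0.7,0.5,0,0],[1,0.7,0.5,0,0],[1,0.7,0.5,0,0],[1,0.7,0.5,0,0],[1,0.7,0.5,0,0],[1,0.7,0.5,0,0],[1,0.7,0.5,0,0],[1,0.7,0.5,0,0],[1,0.7,0.5,0,0],[1,0.3,0,0,0],[1,0,0,0,0]])

```text
time: 3.9
tool_pos: [0.6062, 0.1176, 0.2635]
tool_rot: [3.141, 0.001, 0.248]
contact_force: [0.2, 0.3, -0.3]
opening: 0.0919
```

```bash
python3 - <<'E'
from fit import *
print(sensors.observe()["tool_pos"])
c,P=cloud("wrist"); cv2.imwrite("pics/w1.png",c["pixels"]); print(c["pose"].round(3),c["camera_matrix"])
ctr=dict(black=(.655,.124),yellow=(.545,.243),blue=(.43,.12),red=(.43,.01))
for k,p in ctr.items(): print("stand",k,ellipse_at(c,P,k,p,.003,.017,.01,.055))
for nm,k,p,h in (("redjar","red",ctr["blue"],.079),("yjar","yellow",ctr["black"],.079),("vial","blue",ctr["yellow"],.072)):
    print(nm,ellipse_at(c,P,k,p,h-.012,.125,h,.05))
E
```

```text
[0.60618406 0.11756    0.26351233]
[[ 0.246 -0.938 -0.243  0.671]
 [-0.969 -0.238 -0.062  0.134]
 [ 0.001  0.25  -0.968  0.403]
 [ 0.     0.     0.     1.   ]] [[300.68540233   0.         256.10114772]
 [  0.         300.68540233 186.14597806]
 [  0.           0.           1.        ]]
stand black (array([0.6562, 0.1248]), np.float64(0.039), np.float64(0.0004), 31)
stand yellow (array([0.5429, 0.2447]), np.float64(0.0392), np.float64(0.0002), 35)
stand blue (array([0.4277, 0.1119]), np.float64(0.0318), np.float64(0.0035), 11)
stand red (array([0.4265, 0.0096]), np.float64(0.039), np.float64(0.0003), 16)
redjar (array([0.4387, 0.1245]), np.float64(0.0213), np.float64(0.0033), 12)
yjar (array([0.6604, 0.12  ]), np.float64(0.0251), np.float64(0.0002), 30)
vial (array([0.5449, 0.2368]), np.float64(0.0118), np.float64(0.001), 14)
```

View pics/w1.png

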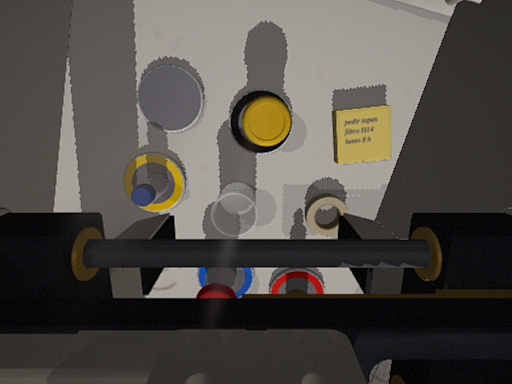

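Emit:
step_arm(series=[[1,0.7,0,0,0],[1,0.7,0.07,0,0],[1,0.7,0,0,0],[1,0.05,0,0,0],[1,0,0,-0.8,0],[1,0,0,-0.8,0],[1,0,0,-0.8,0],[1,0,0,-0.8,0],[1,0,0,-0.8,0],[1,0,0,-0.8,0],[1,0,0,0,0],[1,0,0,0,0]])

```text
time: 5.15
tool_pos: [0.6595, 0.1188, 0.1445]
tool_rot: [3.142, 0.0, 0.248]
contact_force: [-0.3, 0.6, -0.3]
opening: 0.0915
```

Emit:
step_arm(series=[[1,0.02,0.03,-0.7,0],[1,0,0,-0.7,0],[1,0,0,-0.7,0],[1,0,0,-0.5,0],[1,0,0,-0.4,0],[1,0,0,-0.06,0],[1,0,0,0,0]], squeeze=15)

```text
time: 5.85
tool_pos: [0.6608, 0.1198, 0.0677]
tool_rot: [3.141, -0.001, 0.248]
contact_force: [0.5, 0.2, 0.5]
opening: 0.0918
```

Emit:
step_arm(series=[[0.3,0,0,0,0],[0.3,0,0,0,0],[0.3,0,0,0,0],[0.3,0,0,0,0],[0.3,0,0,0,0],[0.3,0,0,0,0],[0.3,0,0,0,0],[0.3,0,0,0,0]], squeeze=15)

```text
time: 6.65
tool_pos: [0.6606, 0.1198, 0.0673]
tool_rot: [3.141, -0.0, 0.248]
contact_force: [0.3, 0.5, 1.3]
opening: 0.054
```

Emit:
step_arm(series=[[0.3,0,0,0.2,0],[0.3,0,0,0.5,0],[0.3,0,0,0.7,0],[0.3,0,0,0.7,0],[0.3,0,0.3,0.4,0],[0.3,0,0.6,0,0],[0.3,0,0.8,0,0],[0.3,-0.1,0.8,0,0],[0.3,-0.1,0.8,0,0],[0.3,0,0.8,0,0],[0.3,0,0.6,0,0],[0.3,0,0.2,0,0]])

```text
time: 7.85
tool_pos: [0.6552, 0.2447, 0.1294]
tool_rot: [-3.141, 0.0, 0.25]
contact_force: [-0.1, -0.1, 0.4]
opening: 0.0537
```

Emit:
step_arm(series=[[0.3,0,0,0,0],[0.3,0,0,0,0]])

```text
time: 8.05
tool_pos: [0.6557, 0.2417, 0.1296]
tool_rot: [3.141, 0.0, 0.247]
contact_force: [0.2, 0.1, -1.1]
opening: 0.0538
```

```bash
python3 - <<'E'
from fit import *
print(sensors.observe()["tool_pos"],sensors.observe()["opening"])
for n in ("wrist","side"):
    c,P=cloud(n); cv2.imwrite(f"pics/a_{n}.png",c["pixels"])
    print(n,"spare",ellipse_at(c,P,"spare",(.656,.242),.003,.017,.01,.055))
E
```

```text
[0.65566652 0.24165252 0.12963728] 0.05378530277878577
wrist spare (array([0.6576, 0.2438]), np.float64(0.0397), np.float64(0.0003), 25)
side spare (array([0.6569, 0.2425]), np.float64(0.0392), np.float64(0.0004), 21)
```

View pics/a_side.png

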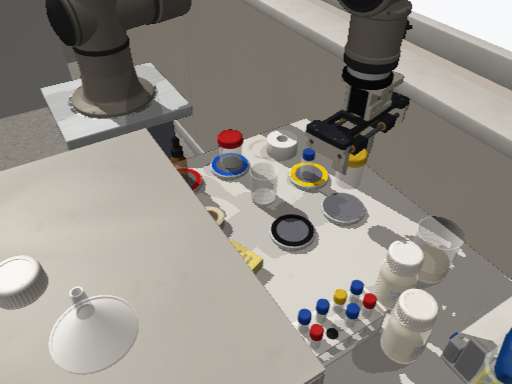

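View pics/a_wrist.png

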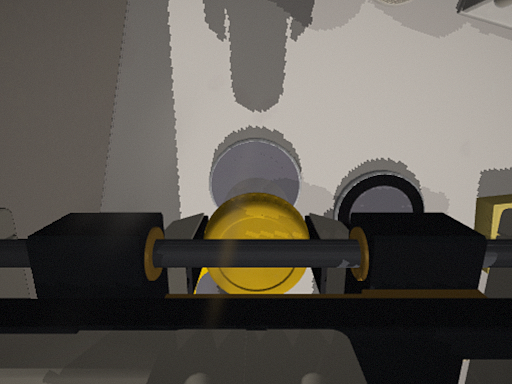

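Emit:
step_arm(series=[[0.3,0.03,0.02,-0.5,0],[0.3,0,0,-0.7,0],[0.3,0,0,-0.5,0],[0.3,0,0,-0.4,0],[0.3,0,0,-0.2,0],[0.3,0,0,-0.12,0],[0.3,0,0,-0.04,0],[0.3,0,0,0,0],[0.3,0,0,0,0]])

```text
time: 9.05
tool_pos: [0.6566, 0.2429, 0.0689]
tool_rot: [3.141, -0.001, 0.248]
contact_force: [-0.3, -0.0, -0.2]
opening: 0.0537
```

Emit:
step_arm(series=[[0.3,0,0,-0.04,0],[0.3,0,0,0,0],[0.3,0,0,0,0]])

```text
time: 9.35
tool_pos: [0.6563, 0.2428, 0.0674]
tool_rot: [3.141, -0.0, 0.248]
contact_force: [0.1, -0.7, -0.1]
opening: 0.0539
```

Emit:
step_arm(series=[[0.62,0,0,-0.01,0],[0.64,0,0,0,0],[0.7,0,0,0,0],[0.8,0,0,0,0],[0.85,0,0,0,0],[0.85,0,0,0.3,0],[0.85,0,0,0.8,0],[0.85,0,0,0.8,0],[0.85,0,0,0.8,0],[0.85,0,0,0.8,0],[0.85,0,0,0.8,0],[0.85,0,0,0.3,0]])

```text
time: 10.55
tool_pos: [0.6572, 0.243, 0.1852]
tool_rot: [3.142, -0.005, 0.248]
contact_force: [0.0, -0.1, 0.5]
opening: 0.0781
```

Emit:
step_arm(series=[[0.85,-0.5,-0.4,0.7,0],[0.85,-0.9,-0.8,0.7,0],[0.85,-0.9,-0.8,0.7,0],[0.85,-0.9,-0.8,0.3,0],[0.85,-0.9,-0.8,0,0],[0.85,-0.9,-0.8,0,0],[0.85,-0.9,-0.8,0,0],[0.85,-0.9,-0.8,0,0],[0.85,-0.9,-0.8,0,0],[0.85,-0.9,-0.8,0,0],[0.85,-0.9,-0.8,0,0],[0.85,-0.9,-0.8,0,0]])

```text
time: 11.75
tool_pos: [0.3951, 0.0122, 0.2419]
tool_rot: [3.141, 0.0, 0.248]
contact_force: [0.2, -1.0, 0.4]
opening: 0.0779
```

Emit:
step_arm(series=[[0.85,-0.4,-0.4,0,0],[0.85,0,0,0,0],[0.85,0,0,0,0]])

```text
time: 12.05
tool_pos: [0.3866, 0.0028, 0.2422]
tool_rot: [3.141, -0.001, 0.247]
contact_force: [-0.4, -0.0, 0.6]
opening: 0.078
```

```bash
python3 - <<'E'
from fit import *
print(sensors.observe()["tool_pos"],sensors.observe()["opening"])
for n in ("wrist","top"):
    c,P=cloud(n); cv2.imwrite(f"pics/b_{n}.png",c["pixels"])
    print(n,"red",ellipse_at(c,P,"red",(.426,.009),.003,.017,.01,.055),"blue",ellipse_at(c,P,"blue",(.428,.119),.003,.017,.01,.055),"black",ellipse_at(c,P,"black",(.656,.124),.003,.017,.01,.055))
    print(n,"redjar",ellipse_at(c,P,"red",(.428,.119),.065,.09,.079,.05))
    print(n,"yjar",ellipse_at(c,P,"yellow",(.656,.243),.065,.09,.079,.05))
    d=(np.hypot(P[...,0]-.424,P[...,1]-.009)<.035)
    for lo,hi in ((.03,.05),(.05,.07),(.07,.09),(.09,.105),(.105,.13)):
        m=d&(P[...,2]>lo)&(P[...,2]<hi)
        if m.sum()>5: print(lo,m.sum(),P[m].mean(0).round(4),P[m].min(0).round(4),P[m].max(0).round(4))
E
```

```text
[0.38659822 0.00280625 0.24218312] 0.07803195080870844
wrist red (array([0.4258, 0.0096]), np.float64(0.0391), np.float64(0.0002), 36) blue (array([0.4287, 0.1192]), np.float64(0.039), np.float64(0.0002), 26) black None
wrist redjar (array([0.4255, 0.1211]), np.float64(0.0265), np.float64(0.0006), 29)
wrist yjar None
0.03 20 [0.4346 0.0122 0.038 ] [ 4.287e-01 -4.000e-04  3.020e-02] [0.4367 0.023  0.05  ]
0.05 277 [0.4261 0.0109 0.0609] [ 0.404  -0.0073  0.0502] [0.4366 0.0252 0.0675]
0.07 228 [0.422  0.0095 0.0875] [ 0.4082 -0.0025  0.0728] [0.4318 0.0206 0.09  ]
0.09 48 [0.4249 0.011  0.0921] [0.4174 0.0012 0.09  ] [0.4289 0.0178 0.1049]
0.105 195 [0.4206 0.0092 0.1107] [0.4133 0.002  0.1059] [0.4272 0.0162 0.1146]
top red (array([0.4261, 0.0099]), np.float64(0.0366), np.float64(0.0019), 16) blue (array([0.4271, 0.1188]), np.float64(0.0385), np.float64(0.0004), 22) black (array([0.6552, 0.1238]), np.float64(0.0374), np.float64(0.0005), 19)
top redjar (array([0.4224, 0.1237]), np.float64(0.0259), np.float64(0.0002), 17)
top yjar (array([0.6519, 0.2408]), np.float64(0.0264), np.float64(0.0006), 16)
0.03 7 [0.4258 0.0227 0.0397] [0.4191 0.0188 0.0311] [0.4323 0.0248 0.05  ]
0.05 30 [0.4284 0.0161 0.0633] [ 0.4196 -0.0014  0.056 ] [0.435  0.0245 0.0691]
0.07 8 [0.4246 0.016  0.0818] [0.4164 0.0032 0.0701] [0.4289 0.0197 0.0896]
0.09 20 [0.4258 0.0124 0.0919] [0.4184 0.0012 0.0901] [0.4305 0.02   0.0951]
0.105 6 [0.4242 0.0095 0.1122] [0.4229 0.0046 0.1105] [0.4251 0.0135 0.1139]
```

View pics/b_wrist.png

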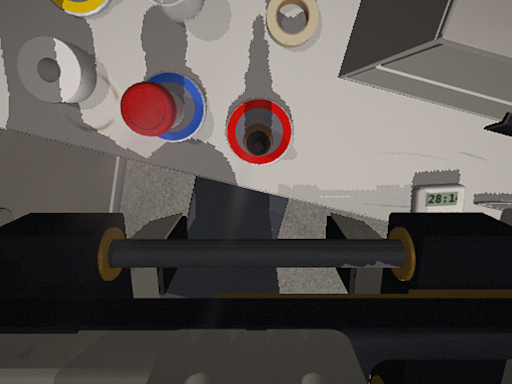

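Emit:
step_arm(series=[[0.85,0.6,0.12,0,0],[0.85,0.6,0.12,0,0],[0.85,0.16,0,0,0],[0.85,0,0,0,0],[0.85,0,0,-0.6,0],[0.85,0,0,-0.8,0],[0.85,0,0,-0.8,0],[0.85,0,0,-0.8,0],[0.85,0,0,-0.8,0],[0.85,0,0,-0.8,0],[0.85,0,0,-0.4,0],[0.85,0,0,0,0]])

```text
time: 13.35
tool_pos: [0.4192, 0.0089, 0.1161]
tool_rot: [-3.141, 0.003, 0.248]
contact_force: [0.0, -0.3, 0.0]
opening: 0.078
```

Emit:
step_arm(series=[[0.85,0.03,0,-0.5,0],[0.85,0,0,-0.5,0],[0.85,0,0,-0.4,0],[0.85,0,0,-0.25,0],[0.85,0,0,-0.1,0],[0.85,0,0,-0.05,0],[0.85,0,0,-0.05,0],[0.85,0,0,0,0],[0.85,0,0,0,0]])

```text
time: 14.25
tool_pos: [0.4212, 0.0088, 0.0709]
tool_rot: [3.141, -0.0, 0.248]
contact_force: [-1.3, -0.6, -0.3]
opening: 0.0779
```

Emit:
step_arm(series=[[0.85,0,0,-0.06,0],[0.85,0,0,-0.06,0],[0.85,0,0,0,0],[0.85,0,0,0,0]])

```text
time: 14.65
tool_pos: [0.421, 0.0088, 0.0677]
tool_rot: [3.142, 0.0, 0.248]
contact_force: [-0.5, 0.4, 0.7]
opening: 0.0783
```

Emit:
step_arm(series=[[0.2,0,0,0,0],[0.2,0,0,0,0],[0.2,0,0,0,0],[0.2,0,0,0,0],[0.2,0,0,0,0],[0.2,0,0,0,0],[0.2,0,0,0,0],[0.2,0,0,0,0],[0.2,0,0,0,0],[0.2,0,0,0,0]], squeeze=14)

```text
time: 15.65
tool_pos: [0.421, 0.0088, 0.0677]
tool_rot: [3.142, 0.0, 0.248]
contact_force: [-0.1, 0.9, -0.1]
opening: 0.0327
```

Emit:
step_arm(series=[[0.2,0,0,0.2,0],[0.2,0,0,0.5,0],[0.2,0,0,0.8,0],[0.2,0,0,0.9,0],[0.2,0,0,0.9,0],[0.2,0,0,0.9,0],[0.2,0.3,0.15,0.5,0],[0.2,0.6,0.3,0.3,0],[0.2,0.8,0.4,0,0],[0.2,0.8,0.4,0,0],[0.2,0.8,0.4,0,0],[0.2,0.8,0.4,0,0]])

```text
time: 16.85
tool_pos: [0.5242, 0.0605, 0.1931]
tool_rot: [3.141, -0.0, 0.248]
contact_force: [-0.1, -0.7, 0.2]
opening: 0.0328
```

Emit:
step_arm(series=[[0.2,0.8,0.4,0,0],[0.2,0.8,0.4,0,0],[0.2,0.8,0.4,0,0],[0.2,0.8,0.4,0,0],[0.2,0.8,0.4,0,0],[0.2,0.7,0.3,0,0],[0.2,0.4,0.2,0,0],[0.2,0.2,0.06,0,0],[0.2,0,0,0,0],[0.2,0,0,0,0]])

```text
time: 17.85
tool_pos: [0.6555, 0.1238, 0.1927]
tool_rot: [3.142, 0.001, 0.248]
contact_force: [0.0, -0.9, 0.4]
opening: 0.0327
```

```bash
python3 - <<'E'
from fit import *
print(sensors.observe()["tool_pos"],sensors.observe()["opening"])
for n in ("wrist","side"):
    c,P=cloud(n); cv2.imwrite(f"pics/c_{n}.png",c["pixels"])
    print(n,"black",ellipse_at(c,P,"black",(.656,.124),.003,.017,.01,.055))
    print(n,"yjar",ellipse_at(c,P,"yellow",(.656,.243),.065,.09,.079,.05))
E
```

```text
[0.65552371 0.12379119 0.1927073 ] 0.032664095841465506
wrist black (array([0.6563, 0.1245]), np.float64(0.0387), np.float64(0.0002), 30)
wrist yjar (array([0.6586, 0.2394]), np.float64(0.0269), np.float64(0.0008), 36)
side black (array([0.6563, 0.1239]), np.float64(0.0384), np.float64(0.0004), 24)
side yjar (array([0.663 , 0.2352]), np.float64(0.0299), np.float64(0.0019), 19)
```

View pics/c_side.png

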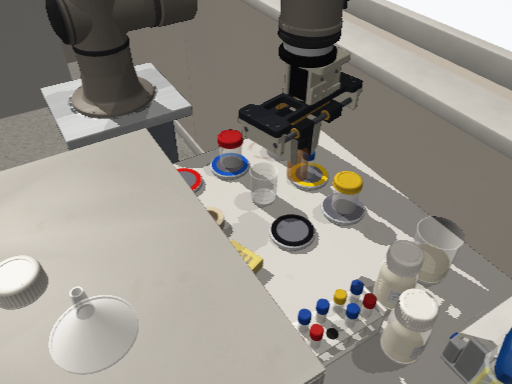

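View pics/c_wrist.png

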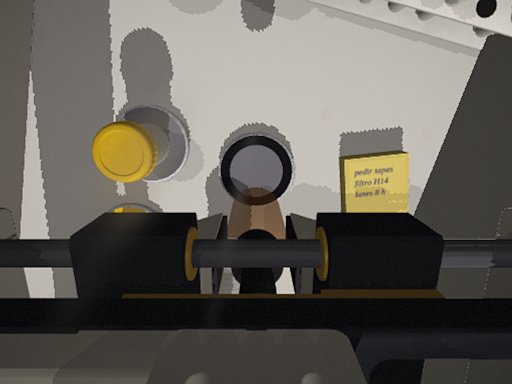

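Emit:
step_arm(series=[[0.2,0.03,0.01,-0.4,0],[0.2,0,0,-0.8,0],[0.2,0,0,-0.8,0],[0.2,0,0,-0.8,0],[0.2,0,0,-0.7,0],[0.2,0,0,-0.5,0],[0.2,0,0,-0.4,0],[0.2,0,0,-0.3,0],[0.2,0,0,-0.2,0],[0.2,0,0,-0.04,0],[0.2,0,0,0,0],[0.2,0,0,0,0]])

```text
time: 19.15
tool_pos: [0.6572, 0.1243, 0.0699]
tool_rot: [3.141, -0.001, 0.248]
contact_force: [-0.3, 0.2, 1.0]
opening: 0.0328
```

Emit:
step_arm(series=[[0.2,-0.02,0,-0.04,0],[0.2,0,0,-0.03,0],[0.2,0,0,-0.01,0],[0.2,0,0,0,0],[0.2,0,0,0,0]])

```text
time: 19.65
tool_pos: [0.6565, 0.1243, 0.0677]
tool_rot: [3.141, -0.001, 0.248]
contact_force: [-1.4, 0.2, 3.0]
opening: 0.0329
```

Emit:
step_arm(series=[[0.4,0,0,0,0],[0.45,0,0,0,0],[0.55,0,0,0,0],[0.75,0,0,0,0],[0.75,0,0,0,0],[0.75,0,0,0.3,0],[0.75,0,0,0.6,0],[0.75,0,0,0.8,0],[0.75,0,0,0.8,0],[0.75,0,0,0.8,0],[0.75,0,0,0.8,0],[0.75,0,0,0.8,0]])

```text
time: 20.85
tool_pos: [0.6565, 0.1243, 0.1924]
tool_rot: [3.141, -0.002, 0.248]
contact_force: [-0.1, -0.1, -0.4]
opening: 0.0686
```

Emit:
step_arm(series=[[0.95,-0.4,0,0.7,0],[0.95,-0.9,-0.03,0.7,0],[0.95,-0.9,-0.03,0.6,0],[0.95,-0.9,-0.03,0,0],[0.95,-0.9,-0.03,0,0],[0.95,-0.9,-0.03,0,0],[0.95,-0.9,-0.03,0,0],[0.95,-0.9,-0.03,0,0],[0.95,-0.9,-0.03,0,0],[0.95,-0.9,-0.03,0,0],[0.95,-0.9,-0.03,0,0],[0.95,-0.9,-0.03,0,0]])

```text
time: 22.05
tool_pos: [0.3981, 0.116, 0.2411]
tool_rot: [3.141, -0.002, 0.248]
contact_force: [-0.8, -0.0, 0.5]
opening: 0.0874
```

Emit:
step_arm(series=[[0.95,-0.6,0,0,0],[0.95,0,0,0,0],[0.95,0,0,0,0]])

```text
time: 22.35
tool_pos: [0.3846, 0.1161, 0.2409]
tool_rot: [3.141, -0.003, 0.248]
contact_force: [-0.1, 0.4, 0.0]
opening: 0.087
```

```bash
cat > st.py <<'E'
from fit import *
import sys
S=dict(black=(.656,.124),yellow=(.5425,.2445),blue=(.428,.119),red=(.426,.0095),spare=(.6565,.2425))
def rep(tag,cams=("wrist","top","side")):
    s=sensors.observe(); print(s["tool_pos"].round(4),s["opening"].round(4))
    for n in cams:
        c,P=cloud(n); cv2.imwrite(f"pics/{tag}_{n}.png",c["pixels"])
        for k in S: print(n,"stand",k,ellipse_at(c,P,k,S[k],.003,.017,.01,.055))
        for k in S:
            d=(np.hypot(P[...,0]-S[k][0],P[...,1]-S[k][1])<.04)&(P[...,2]>.03)&(P[...,2]<.13)
            if d.sum()<10: print(n,k,"empty/hid"); continue
            h=np.percentile(P[d][:,2],97); m=d&(P[...,2]>h-.004); q=P[m]
            print(n,"on",k,"top z",h.round(4),"n",m.sum(),"mean",q.mean(0).round(4),"mid",((np.percentile(q,2,0)+np.percentile(q,98,0))/2)[:2].round(4))
if __name__=="__main__": rep(sys.argv[1],sys.argv[2].split(","))
E
python3 st.py d wrist,side
```

```text
Traceback (most recent call last):
  File "st.py", line 14, in <module>
    if __name__=="__main__": rep(sys.argv[1],sys.argv[2].split(","))
                             ~~~^^^^^^^^^^^^^^^^^^^^^^^^^^^^^^^^^^^^
  File "st.py", line 5, in rep
    s=sensors.observe(); print(s["tool_pos"].round(4),s["opening"].round(4))
                                                      ^^^^^^^^^^^^^^^^^^
AttributeError: 'float' object has no attribute 'round'
```

```bash
sed -i 's/s\["opening"\].round(4)/round(s["opening"],4)/' st.py; python3 st.py d wrist,side
```

```text
[0.3846 0.1161 0.2409] 0.087
wrist stand black None
wrist stand yellow (array([0.5421, 0.2446]), np.float64(0.0389), np.float64(0.0002), 22)
wrist stand blue (array([0.4286, 0.1196]), np.float64(0.0391), np.float64(0.0002), 29)
wrist stand red (array([0.4258, 0.0097]), np.float64(0.0392), np.float64(0.0002), 34)
wrist stand spare None
wrist black empty/hid
wrist on yellow top z 0.0512 n 20 mean [0.5305 0.2348 0.0496] mid [0.5309 0.2357]
wrist on blue top z 0.0788 n 2061 mean [0.4251 0.1243 0.0773] mid [0.4248 0.1243]
wrist red empty/hid
wrist spare empty/hid
side stand black (array([0.6567, 0.1239]), np.float64(0.0385), np.float64(0.0004), 21)
side stand yellow (array([0.5431, 0.2441]), np.float64(0.0391), np.float64(0.0004), 19)
side stand blue (array([0.4291, 0.1188]), np.float64(0.0391), np.float64(0.0004), 20)
side stand red (array([0.4267, 0.0109]), np.float64(0.0374), np.float64(0.0011), 15)
side stand spare (array([0.6566, 0.2421]), np.float64(0.0388), np.float64(0.0004), 19)
side on black top z 0.1122 n 42 mean [0.6575 0.1221 0.1115] mid [0.6569 0.1227]
side on yellow top z 0.0717 n 82 mean [0.5445 0.2362 0.0704] mid [0.544  0.2364]
side on blue top z 0.0791 n 293 mean [0.4266 0.1221 0.0776] mid [0.4261 0.1217]
side red empty/hid
side on spare top z 0.0793 n 418 mean [0.6577 0.2402 0.0779] mid [0.6575 0.2403]
```

View pics/d_side.png

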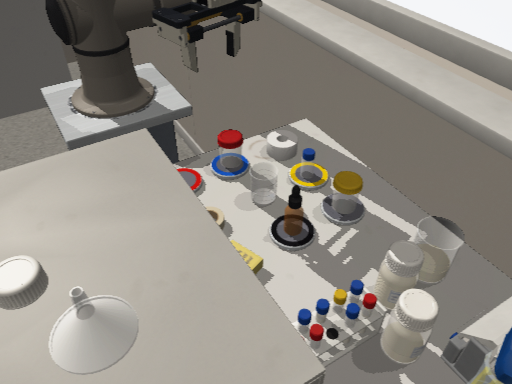

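Emit:
step_arm(series=[[0.95,0.7,0.15,0,0],[0.95,0.7,0.15,0,0],[0.95,0.22,0,0,0],[0.95,0,0,-0.6,0],[0.95,0,0,-0.8,0],[0.95,0,0,-0.8,0],[0.95,0,0,-0.8,0],[0.95,0,0,-0.8,0],[0.95,0,0,-0.8,0],[0.95,0,0,-0.4,0],[0.95,0,0,0,0],[0.95,0,0,0,0]])

```text
time: 23.65
tool_pos: [0.4247, 0.1235, 0.1152]
tool_rot: [3.141, -0.0, 0.248]
contact_force: [-0.0, 0.8, 0.4]
opening: 0.0872
```

Emit:
step_arm(series=[[0.95,0,0,-0.5,0],[0.95,0,0,-0.5,0],[0.95,0,0,-0.4,0],[0.95,0,0,-0.3,0],[0.95,0,0,-0.15,0],[0.95,0,0,-0.05,0],[0.95,0,0,0,0],[0.95,0,0,0,0]], squeeze=15)

```text
time: 24.45
tool_pos: [0.4246, 0.1236, 0.0676]
tool_rot: [3.141, -0.001, 0.248]
contact_force: [0.4, -0.3, -0.1]
opening: 0.0872
```

Emit:
step_arm(series=[[0.3,0,0,0,0],[0.3,0,0,0,0],[0.3,0,0,0,0],[0.3,0,0,0,0],[0.3,0,0,0,0],[0.3,0,0,0,0],[0.3,0,0,0,0],[0.3,0,0,0,0]], squeeze=15)

```text
time: 25.25
tool_pos: [0.4243, 0.1235, 0.0673]
tool_rot: [3.141, -0.0, 0.248]
contact_force: [-0.1, 0.1, 0.6]
opening: 0.0538
```

Emit:
step_arm(series=[[0.3,0,0,0.2,0],[0.3,0,0,0.5,0],[0.3,0,0,0.7,0],[0.3,0,0,0.7,0],[0.3,0,-0.3,0.4,0],[0.3,0,-0.6,0,0],[0.3,0,-0.8,0,0],[0.3,0.06,-0.8,0,0],[0.3,0,-0.8,0,0],[0.3,0,-0.7,0,0],[0.3,0,-0.4,0,0],[0.3,0,-0.14,0,0]])

```text
time: 26.45
tool_pos: [0.4256, 0.0091, 0.1297]
tool_rot: [3.142, 0.0, 0.246]
contact_force: [-0.2, 0.0, -1.5]
opening: 0.054
```

Emit:
step_arm(series=[[0.3,0,0,0,0],[0.3,0,0,0,0]])

```text
time: 26.65
tool_pos: [0.4257, 0.0104, 0.1297]
tool_rot: [-3.141, 0.0, 0.248]
contact_force: [1.5, 1.1, -0.8]
opening: 0.0539
```

```bash
python3 st.py e wrist | egrep "^\[|stand red"
```

```text
[0.4257 0.0104 0.1297] 0.0539
wrist stand red (array([0.4259, 0.0096]), np.float64(0.0391), np.float64(0.0001), 31)
```

View pics/e_wrist.png

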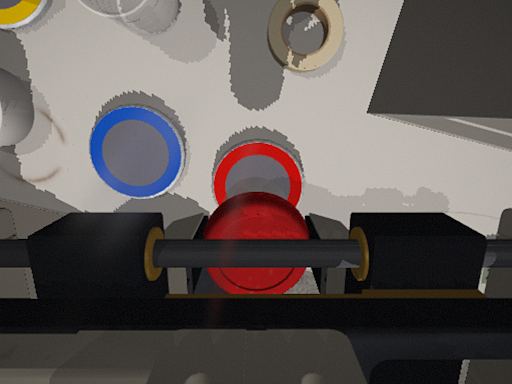

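Emit:
step_arm(series=[[0.3,0.01,-0.03,-0.5,0],[0.3,0,0,-0.7,0],[0.3,0,0,-0.5,0],[0.3,0,0,-0.4,0],[0.3,0,0,-0.2,0],[0.3,0,0,-0.12,0],[0.3,0,0,-0.04,0],[0.3,0,0,0,0],[0.3,0,0,0,0]])

```text
time: 27.6
tool_pos: [0.4263, 0.0092, 0.0686]
tool_rot: [3.141, -0.001, 0.248]
contact_force: [0.2, -0.2, -1.3]
opening: 0.054
```

Emit:
step_arm(series=[[0.3,0,0,-0.03,0],[0.3,0,0,-0.02,0],[0.3,0,0,0,0],[0.3,0,0,0,0]])

```text
time: 28.0
tool_pos: [0.4263, 0.0093, 0.0672]
tool_rot: [3.141, -0.001, 0.248]
contact_force: [-0.0, 0.6, 2.0]
opening: 0.0536
```

Contact felt at the same height as at pick-up; release and lift.

Emit:
step_arm(series=[[0.62,0,0,0,0],[0.64,0,0,0,0],[0.7,0,0,0,0],[0.8,0,0,0,0],[0.85,0,0,0,0],[0.85,0,0,0.3,0],[0.85,0,0,0.8,0],[0.85,0,0,0.8,0],[0.85,0,0,0.8,0],[0.85,0,0,0.8,0],[0.85,0,0,0.8,0],[0.85,0,0,0.8,0]])

```text
time: 29.2
tool_pos: [0.4259, 0.0093, 0.1959]
tool_rot: [3.141, -0.0, 0.248]
contact_force: [0.9, -0.3, 0.1]
opening: 0.0787
```

Emit:
step_arm(series=[[0.85,0,0.5,0.6,0],[0.85,0.2,0.9,0.6,0],[0.85,0.3,0.9,0.3,0],[0.85,0.3,0.9,0,0],[0.85,0.3,0.9,0,0],[0.85,0.3,0.9,0,0],[0.85,0.3,0.9,0,0],[0.85,0.3,0.9,0,0],[0.85,0.3,0.9,0,0],[0.85,0.3,0.9,0,0],[0.85,0.2,0.5,0,0],[0.85,0,0,0,0]])

```text
time: 30.4
tool_pos: [0.4962, 0.2378, 0.232]
tool_rot: [-3.142, -0.0, 0.249]
contact_force: [-0.4, -0.4, -0.2]
opening: 0.0779
```

Emit:
step_arm(series=[[0.85,0,0,0,0],[0.85,0,0,0,0]])

```text
time: 30.6
tool_pos: [0.4958, 0.2358, 0.2321]
tool_rot: [3.141, 0.0, 0.247]
contact_force: [-0.3, 0.1, 0.4]
opening: 0.0778
```

```bash
python3 st.py f wrist,top | grep -v None
```

```text
[0.4958 0.2358 0.2321] 0.0778
wrist stand black (array([0.656 , 0.1248]), np.float64(0.039), np.float64(0.0003), 35)
wrist stand yellow (array([0.5428, 0.2451]), np.float64(0.0392), np.float64(0.0002), 37)
wrist stand blue (array([0.4303, 0.1206]), np.float64(0.0382), np.float64(0.0026), 14)
wrist stand spare (array([0.6553, 0.2432]), np.float64(0.0396), np.float64(0.0013), 21)
wrist on black top z 0.1131 n 200 mean [0.6547 0.1259 0.1119] mid [0.6552 0.1256]
wrist on yellow top z 0.0715 n 479 mean [0.5432 0.2385 0.0702] mid [0.5431 0.2385]
wrist blue empty/hid
wrist red empty/hid
wrist on spare top z 0.0789 n 1641 mean [0.6465 0.2406 0.0773] mid [0.6465 0.2419]
top stand black (array([0.6542, 0.1242]), np.float64(0.0369), np.float64(0.0005), 11)
top stand blue (array([0.4273, 0.1191]), np.float64(0.0386), np.float64(0.0002), 23)
top stand red (array([0.4242, 0.0085]), np.float64(0.0385), np.float64(0.0003), 26)
top stand spare (array([0.6421, 0.2181]), np.float64(0.0145), np.float64(0.0043), 9)
top on black top z 0.1156 n 21 mean [0.6538 0.1237 0.115 ] mid [0.6546 0.1237]
top yellow empty/hid
top blue empty/hid
top on red top z 0.0824 n 347 mean [0.4252 0.0093 0.0802] mid [0.4254 0.0089]
top on spare top z 0.0799 n 11 mean [0.6626 0.219  0.0781] mid [0.6616 0.2193]
```

View pics/f_wrist.png

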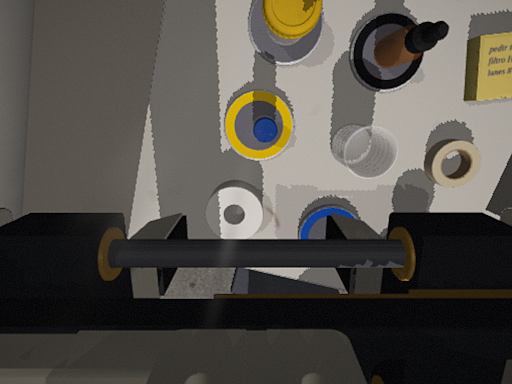

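Emit:
step_arm(series=[[0.7,0.8,0.1,0,0],[0.7,0.8,0,0,0],[0.7,0.29,0,0,0],[0.7,0,0,-0.6,0],[0.7,0,0,-0.8,0],[0.7,0,0,-0.8,0],[0.7,0,0,-0.8,0],[0.7,0,0,-0.8,0],[0.7,0,0,-0.8,0],[0.7,0,0,-0.4,0],[0.7,0,0,0,0],[0.7,0,0,0,0]])

```text
time: 31.9
tool_pos: [0.5436, 0.2393, 0.1077]
tool_rot: [3.142, -0.001, 0.248]
contact_force: [-0.5, -0.6, -0.8]
opening: 0.0641
```

Emit:
step_arm(series=[[0.7,0,0,-0.5,0],[0.7,0,0,-0.5,0],[0.7,0,0,-0.5,0],[0.7,0,0,-0.4,0],[0.7,0,0,-0.3,0],[0.7,0,0,-0.2,0],[0.7,0,0,-0.1,0],[0.7,0,0,-0.05,0],[0.7,0,0,0,0],[0.7,0,0,0,0]])

```text
time: 32.9
tool_pos: [0.5435, 0.2394, 0.0436]
tool_rot: [3.142, -0.001, 0.248]
contact_force: [-0.1, -0.5, -0.0]
opening: 0.0642
```

Emit:
step_arm(series=[[0.7,0,-0.04,0,0],[0.6,0,0,0,0],[0.1,0,0,0,0],[0.1,0,0,0,0],[0.1,0,0,0,0],[0.1,0,0,0,0],[0.1,0,0,0,0],[0.1,0,0,0,0],[0.1,0,0,0,0],[0.1,0,0,0,0]], squeeze=12)

```text
time: 33.9
tool_pos: [0.5433, 0.2383, 0.0432]
tool_rot: [3.142, 0.0, 0.248]
contact_force: [0.4, 0.3, -1.0]
opening: 0.0267
```

Emit:
step_arm(series=[[0.1,0,0,0.2,0],[0.1,0,0,0.5,0],[0.1,0,0,0.8,0],[0.1,0,0,0.8,0],[0.1,0,0,0.8,0],[0.1,0,0,0.8,0],[0.1,-0.3,-0.3,0.4,0],[0.1,-0.6,-0.6,0,0],[0.1,-0.7,-0.8,0,0],[0.1,-0.7,-0.8,0,0],[0.1,-0.7,-0.8,0,0],[0.1,-0.7,-0.7,0,0]])

```text
time: 35.1
tool_pos: [0.4492, 0.137, 0.1509]
tool_rot: [3.141, 0.0, 0.248]
contact_force: [0.3, -1.2, 0.2]
opening: 0.0263
```

Emit:
step_arm(series=[[0.1,-0.5,-0.4,0,0],[0.1,-0.3,-0.3,0,0],[0.1,-0.1,-0.06,0,0],[0.1,0,0,0,0],[0.1,0,0,0,0]])

```text
time: 35.6
tool_pos: [0.4288, 0.1196, 0.1508]
tool_rot: [3.141, -0.001, 0.248]
contact_force: [0.4, -0.2, -0.2]
opening: 0.0266
```

```bash
python3 st.py g wrist | egrep "^\[|stand blue"
```

```text
[0.4288 0.1196 0.1508] 0.0266
wrist stand blue (array([0.4287, 0.1197]), np.float64(0.0392), np.float64(0.0001), 33)
```

View pics/g_wrist.png

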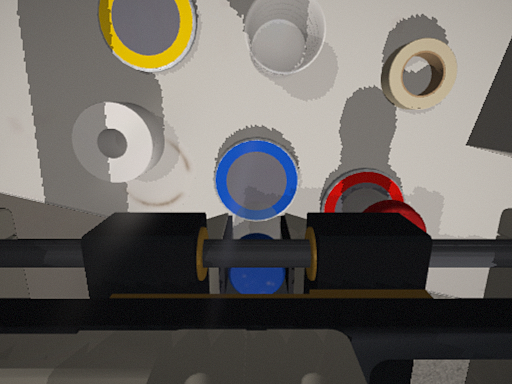

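Emit:
step_arm(series=[[0.1,0,0,-0.4,0],[0.1,0,0,-0.7,0],[0.1,0,0,-0.7,0],[0.1,0,0,-0.7,0],[0.1,0,0,-0.6,0],[0.1,0,0,-0.5,0],[0.1,0,0,-0.3,0],[0.1,0,0,-0.2,0],[0.1,0,0,-0.1,0],[0.1,0,0,-0.04,0],[0.1,0,0,0,0],[0.1,0,0,0,0]])

```text
time: 36.85
tool_pos: [0.4286, 0.1193, 0.0451]
tool_rot: [3.141, -0.001, 0.248]
contact_force: [0.0, 0.4, -0.2]
opening: 0.0269
```

Emit:
step_arm(series=[[0.1,0,0,-0.04,0],[0.1,0,0,-0.03,0],[0.1,0,0,-0.01,0],[0.1,0,0,0,0],[0.1,0,0,0,0]])

```text
time: 37.35
tool_pos: [0.4284, 0.1193, 0.0431]
tool_rot: [3.141, -0.001, 0.248]
contact_force: [-1.2, 0.3, 5.2]
opening: 0.0266
```

Emit:
step_arm(series=[[0.33,0,0,0,0],[0.37,0,0,0,0],[0.45,0,0,0,0],[0.6,0,0,0,0],[0.6,0,0,0,0],[0.6,0,0,0.3,0],[0.6,0,0,0.6,0],[0.6,0,0,0.8,0],[0.6,0,0,0.8,0],[0.6,0,0,0.8,0],[0.6,0,0,0.8,0],[0.6,0,0,0.8,0]])

```text
time: 38.55
tool_pos: [0.4281, 0.1193, 0.1666]
tool_rot: [3.141, -0.0, 0.248]
contact_force: [-0.6, 0.3, 0.3]
opening: 0.0554
```

Emit:
step_arm(series=[[0.6,0,0,0.8,0],[0.8,0.3,0.2,0.8,0],[0.9,0.7,0.5,0.8,0],[0.95,0.8,0.5,0.6,0],[0.95,0.8,0.5,0.3,0],[0.95,0.8,0.5,0,0],[0.95,0.8,0.5,0,0],[0.95,0.8,0.5,0,0],[0.95,0.8,0.5,0,0],[0.95,0.7,0.5,0,0],[0.95,0.4,0.4,0,0],[0.95,0,0,0,0]])

```text
time: 39.75
tool_pos: [0.6013, 0.2351, 0.2474]
tool_rot: [-3.141, 0.0, 0.249]
contact_force: [-0.5, -1.3, 0.2]
opening: 0.0869
```

Emit:
step_arm(series=[[0.95,0,0,0,0],[0.95,0,0,0,0]])

```text
time: 39.95
tool_pos: [0.6002, 0.2338, 0.248]
tool_rot: [3.141, 0.0, 0.248]
contact_force: [-0.1, 0.0, 0.2]
opening: 0.0871
```

```bash
python3 st.py i wrist,top,side | grep -v None
```

```text
[0.6002 0.2338 0.248 ] 0.0871
wrist stand black (array([0.6562, 0.1249]), np.float64(0.0389), np.float64(0.0003), 29)
wrist stand yellow (array([0.5431, 0.245 ]), np.float64(0.0394), np.float64(0.0002), 28)
wrist stand blue (array([0.4291, 0.1199]), np.float64(0.0393), np.float64(0.0002), 17)
wrist stand spare (array([0.6565, 0.2434]), np.float64(0.0399), np.float64(0.0004), 29)
wrist on black top z 0.113 n 132 mean [0.6557 0.1256 0.1119] mid [0.6558 0.1248]
wrist yellow empty/hid
wrist blue empty/hid
wrist red empty/hid
wrist on spare top z 0.0789 n 2048 mean [0.6568 0.2429 0.0773] mid [0.6565 0.2429]
top stand black (array([0.6547, 0.1243]), np.float64(0.0371), np.float64(0.0006), 15)
top stand blue (array([0.4273, 0.1182]), np.float64(0.0381), np.float64(0.0012), 18)
top stand red (array([0.4241, 0.0086]), np.float64(0.0385), np.float64(0.0003), 25)
top on black top z 0.1146 n 27 mean [0.6537 0.1235 0.1134] mid [0.6538 0.1237]
top yellow empty/hid
top on blue top z 0.0747 n 83 mean [0.4278 0.1182 0.0728] mid [0.4279 0.1182]
top on red top z 0.0822 n 357 mean [0.4256 0.0095 0.08  ]
[... 170 characters left out ...]
t64(0.0004), 21)
side stand yellow (array([0.5429, 0.2441]), np.float64(0.0392), np.float64(0.0005), 21)
side stand blue (array([0.4292, 0.1189]), np.float64(0.0392), np.float64(0.0004), 22)
side stand red (array([0.4283, 0.0147]), np.float64(0.0337), np.float64(0.003), 12)
side stand spare (array([0.6568, 0.2422]), np.float64(0.0387), np.float64(0.0006), 19)
side on black top z 0.1122 n 40 mean [0.6573 0.1221 0.1116] mid [0.6565 0.1227]
side yellow empty/hid
side on blue top z 0.0719 n 74 mean [0.4299 0.1169 0.0704] mid [0.429 0.117]
side on red top z 0.0792 n 331 mean [0.4287 0.0089 0.0775] mid [0.4283 0.0093]
side on spare top z 0.0792 n 419 mean [0.6578 0.2401 0.0779] mid [0.6574 0.2405]
```

View pics/i_side.png

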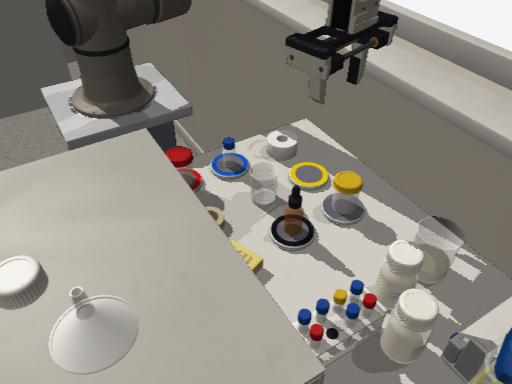

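View pics/i_wrist.png

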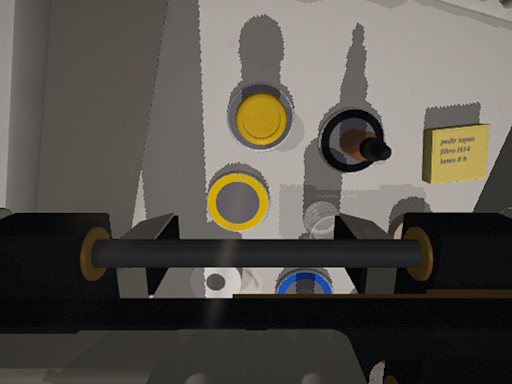

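Emit:
step_arm(series=[[0.95,0.5,0.1,0,0.6],[0.95,0.7,0.1,0,0.9],[0.95,0.7,0.1,0,0.9],[0.95,0.36,0.05,0,0.9],[0.95,0,0,0,0.9],[0.95,0,0,0,0.9],[0.95,0,0,0,0.9],[0.95,0,0,0,0.2],[0.95,0,0,0,0],[0.95,0,0,0,0],[0.95,0,0,0,0]])

```text
time: 41.2
tool_pos: [0.6572, 0.243, 0.2478]
tool_rot: [3.141, -0.0, 0.743]
contact_force: [0.0, -0.1, 0.3]
opening: 0.0875
```

Descend .248 → .0677 (7.2 units).

Emit:
step_arm(series=[[0.95,-0.02,-0.01,-0.6,0],[0.95,0,0,-0.8,0],[0.95,0,0,-0.8,0],[0.95,0,0,-0.8,0],[0.95,0,0,-0.8,0],[0.95,0,0,-0.8,0],[0.95,0,0,-0.6,0],[0.95,0,0,0,0],[0.95,0,0,0,0]])

```text
time: 42.1
tool_pos: [0.657, 0.2428, 0.1181]
tool_rot: [3.141, -0.0, 0.744]
contact_force: [0.2, -0.2, 0.9]
opening: 0.0874
```

Emit:
step_arm(series=[[0.95,0,0,-0.5,0],[0.95,0,0,-0.5,0],[0.95,0,0,-0.4,0],[0.95,0,0,-0.3,0],[0.95,0,0,-0.2,0],[0.95,0,0,-0.1,0],[0.95,0,0,0,0],[0.95,0,0,0,0]])

```text
time: 42.9
tool_pos: [0.6571, 0.2429, 0.0682]
tool_rot: [3.141, -0.001, 0.744]
contact_force: [0.5, 0.6, 0.2]
opening: 0.0875
```

Emit:
step_arm(series=[[0.3,0,0,0,0],[0.3,0,0,0,0],[0.3,0,0,0,0],[0.3,0,0,0,0],[0.3,0,0,0,0],[0.3,0,0,0,0],[0.3,0,0,0,0],[0.3,0,0,0,0]], squeeze=15)

```text
time: 43.7
tool_pos: [0.6568, 0.2428, 0.0678]
tool_rot: [3.141, -0.0, 0.744]
contact_force: [0.3, 0.1, 0.6]
opening: 0.0536
```

Emit:
step_arm(series=[[0.3,0,0,0.2,0],[0.3,0,0,0.5,0],[0.3,0,0,0.7,0],[0.3,0,0,0.7,0],[0.3,-0.3,0,0.4,0],[0.3,-0.6,0,0,0],[0.3,-0.8,0.03,0,0],[0.3,-0.8,0.03,0,0],[0.3,-0.8,0,0,0],[0.3,-0.7,0,0,0],[0.3,-0.4,0,0,0],[0.3,-0.16,0,0,0]])

```text
time: 44.9
tool_pos: [0.5419, 0.2444, 0.1308]
tool_rot: [3.141, -0.0, 0.744]
contact_force: [0.7, -0.2, -0.3]
opening: 0.0537
```

Emit:
step_arm(series=[[0.3,0,0,0,0],[0.3,0,0,0,0]])

```text
time: 45.1
tool_pos: [0.5435, 0.2442, 0.1304]
tool_rot: [3.141, -0.001, 0.744]
contact_force: [1.2, -0.2, -0.7]
opening: 0.054
```

```bash
python3 st.py j wrist,side | egrep "^\[|stand yellow|on black"
```

```text
[0.5435 0.2442 0.1304] 0.054
wrist stand yellow (array([0.543 , 0.2451]), np.float64(0.0392), np.float64(0.0002), 26)
wrist on black top z 0.0887 n 369 mean [0.6525 0.1326 0.0876] mid [0.6532 0.1306]
side stand yellow (array([0.5429, 0.2441]), np.float64(0.0392), np.float64(0.0005), 21)
side on black top z 0.1118 n 42 mean [0.6572 0.1218 0.1116] mid [0.6566 0.1227]
```

View pics/j_wrist.png

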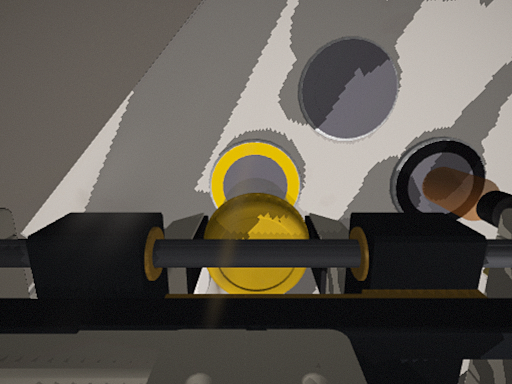

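Emit:
step_arm(series=[[0.3,-0.01,0.02,-0.5,0],[0.3,0,0,-0.7,0],[0.3,0,0,-0.5,0],[0.3,0,0,-0.4,0],[0.3,0,0,-0.2,0],[0.3,0,0,-0.12,0],[0.3,0,0,-0.04,0],[0.3,0,0,0,0],[0.3,0,0,0,0]])

```text
time: 46.1
tool_pos: [0.5428, 0.2449, 0.0693]
tool_rot: [3.141, -0.001, 0.744]
contact_force: [0.1, -0.7, -0.9]
opening: 0.0538
```

Emit:
step_arm(series=[[0.3,0,0,-0.04,0],[0.3,0,0,-0.02,0],[0.3,0,0,0,0],[0.3,0,0,0,0]])

```text
time: 46.5
tool_pos: [0.5428, 0.2449, 0.0677]
tool_rot: [3.141, -0.001, 0.744]
contact_force: [-1.1, 0.4, 3.6]
opening: 0.0536
```

Emit:
step_arm(series=[[0.62,0,0,0,0],[0.64,0,0,0,0],[0.7,0,0,0,0],[0.8,0,0,0,0],[0.85,0,0,0,0],[0.85,0,0,0.3,0],[0.85,0,0,0.8,0],[0.85,0,0,0.8,0],[0.85,0,0,0.8,0],[0.85,0,0,0.8,0],[0.85,0,0,0.8,0],[0.85,0,0,0.8,0]])

```text
time: 47.7
tool_pos: [0.5425, 0.2447, 0.1962]
tool_rot: [3.141, -0.0, 0.744]
contact_force: [0.7, -0.6, 0.7]
opening: 0.0782
```

Emit:
step_arm(series=[[0.85,0,0,0.8,0],[0.85,-0.6,0.3,0.6,0],[0.85,-0.8,0.3,0.2,0],[0.85,-0.8,0.3,0,0],[0.85,-0.6,0.2,0,0],[0.85,0,0,0,0],[0.85,0,0,0,0],[0.85,0,0,0,0]])

```text
time: 48.5
tool_pos: [0.4734, 0.272, 0.2349]
tool_rot: [3.141, -0.001, 0.743]
contact_force: [0.1, -0.0, -0.5]
opening: 0.078
```

```bash
python3 st.py k wrist,top,side | grep -v None; python3 - <<'E'
from h import *
for n in ("side","top"):
    c,P=cloud(n); m=(np.hypot(P[...,0]-.553,P[...,1]-.128)<.045)&(P[...,2]>.05)&(P[...,2]<.1); print(n,"beaker",m.sum(),np.nanmean(P[m],0).round(3) if m.sum() else 0)
E
```

```text
[0.4734 0.272  0.2349] 0.078
wrist stand black (array([0.656, 0.125]), np.float64(0.039), np.float64(0.0003), 34)
wrist stand yellow (array([0.5427, 0.2455]), np.float64(0.0391), np.float64(0.0003), 24)
wrist stand blue (array([0.425 , 0.1194]), np.float64(0.0356), np.float64(0.0039), 11)
wrist stand spare (array([0.6557, 0.2442]), np.float64(0.0402), np.float64(0.0006), 30)
wrist on black top z 0.1046 n 100 mean [0.6517 0.1289 0.1048] mid [0.6533 0.1278]
wrist on yellow top z 0.0788 n 2111 mean [0.5426 0.2455 0.0773] mid [0.5424 0.2454]
wrist on blue top z 0.0713 n 225 mean [0.4316 0.1227 0.0701] mid [0.4303 0.1214]
wrist red empty/hid
wrist spare empty/hid
top stand black (array([0.6539, 0.124 ]), np.float64(0.0365), np.float64(0.0008), 13)
top stand yellow (array([0.5413, 0.2438]), np.float64(0.038), np.float64(0.0012), 14)
top stand blue (array([0.4271, 0.119 ]), np.float64(0.0383), np.float64(0.0003), 24)
top stand red (array([0.4242, 0.0085]), np.float64(0.0385), np.float64(0.0004), 24)
top stand spare (array([0.6553, 0.2424]), np.float64(0.037), np.float64(0.0026), 17)
top on 
[... 467 characters left out ...]
4(0.039), np.float64(0.0003), 18)
side stand blue (array([0.4293, 0.1188]), np.float64(0.0393), np.float64(0.0004), 20)
side stand red (array([0.4285, 0.015 ]), np.float64(0.0335), np.float64(0.003), 12)
side stand spare (array([0.6566, 0.2426]), np.float64(0.039), np.float64(0.0004), 21)
side on black top z 0.112 n 38 mean [0.6575 0.1223 0.1117] mid [0.6568 0.1226]
side on yellow top z 0.0793 n 320 mean [0.5437 0.2422 0.0778] mid [0.5431 0.2419]
side on blue top z 0.0717 n 71 mean [0.4298 0.1172 0.0704] mid [0.4287 0.1176]
side on red top z 0.0793 n 328 mean [0.4287 0.0088 0.0777] mid [0.4287 0.0094]
side spare empty/hid
side beaker 455 [0.547 0.129 0.061]
top beaker 154 [0.551 0.129 0.067]
```

View pics/k_side.png

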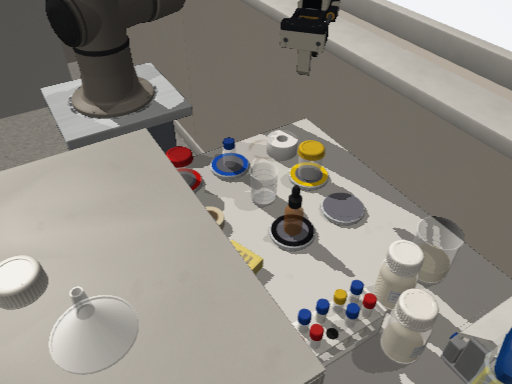

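View pics/k_wrist.png

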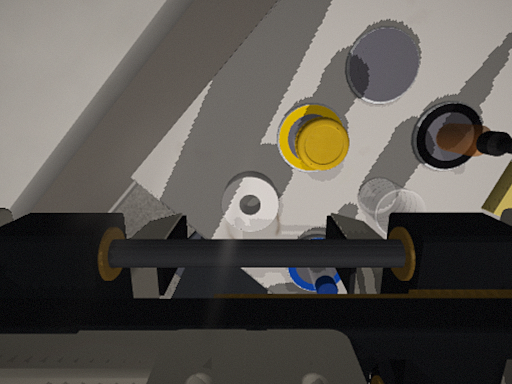

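View pics/k_top.png

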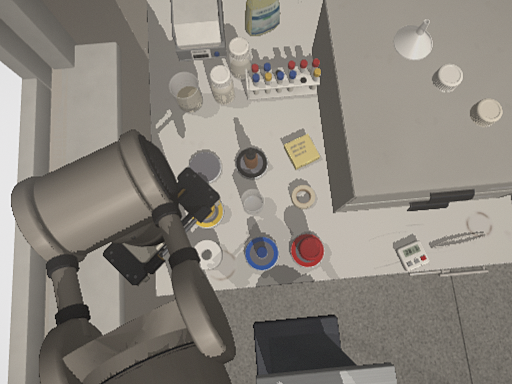

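All four containers stand on their matching stands: in the top view, black at (251,160), blue at (261,250), red at (308,250). In the side view, yellow is at (310,165) and the spare stand at (343,208) is empty. The beaker hasn't moved, and the gripper is clear.

```bash
python3 -c "
from cell import hand_in
print(hand_in())"
```

```text
the job is handed in; nothing more can be done
None
```

All four containers now stand upright on the stands matching their lids or tops, and I handed the job in at about 49 s of robot time. I parked the yellow jar on the spare stand, then moved the dropper to black, the red jar to red and the vial to blue. The yellow jar went last, from the spare stand to yellow.

- **Centring:** in the last pictures, each container is within about 2 mm of its stand's centre in the clearest view. That is close to the limit of the camera calibration.
- **Rest of the scene:** the beaker reads the same to 1 mm as at the start, the spare stand is empty, and the gripper is open and clear of everything.
- **Forces:** the readings at the end of each move never passed about 6 N.
- **Dropper grip:** I gripped it at about 60 mm instead of the suggested 50 mm, because at 50 mm its top would have met the gripper's body.
- **Readings that disagreed:** the top and side cameras differ by 1 to 3 mm throughout. A few of the last readings were further off because the arm, cabinet or picture edge hid part of the view: the yellow jar from the top, the red stand from the side, and the dropper and vial from the wrist. I used the clearer views for those.

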